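# Expose a tube sample with the photometer shutter held half open

## Task

Take the orange-capped sample tube out of the white foam rack and stand it fully down in the photometer's tube holder, and let go of it while the lamp shutter is still shut. Then pull the red shutter grip towards the front of the bench against its spring until its pointer stands at the green half-way mark, and finish there still holding the grip so that the shutter stays half open. Never open the shutter much past half (the detector overloads) or before the tube is in, and leave the blue-capped tubes, the rack and the other things on the bench where they are.

Things in the scene. Friction and masses are not known exactly. Their poses are not given: they have to be found in the camera images.
- photometer: Fixed bench photometer on a 330 x 40 mm aluminium rail. Origin on the bench under the rail's middle; y along the rail, x to the back, z up. From -y to +y: finned lamp (y -160 to -54 mm, top 83 mm), shutter frame (y -45, x -84 to 72, top 85 mm), tube holder (y 45), grey detector (y 89 to 150, top 80 mm). Behind: grey readout box (x 51 to 97, y 16 to 108, top 43 mm).
- well_mouth (a point): Centre of the 19.5 mm round hole in the black tube holder's top plate (48 x 48 x 8 mm), at its upper face, 82 mm above the bench. Below: open space with thin corner posts and a seat plate with a shallow 17.5 mm hollow, its floor 58 mm under this point. A tube fully down has its bottom tip there, so its cap lies 47 to 60 mm above this point.
- tube_orange: 15 ml conical tube with orange screw cap, loose, about 20 g, 118 mm long. Origin: centre of its bottom tip; z up its axis. Body 16 to 17 mm thick, cap 22 mm thick from 105 to 118 mm above the origin. Stands in the middle row of the foam rack, in any of three places 48 mm apart, tip 4 mm above the bench, leaning up to 3 degrees (cap up to 6 mm off the tip). Grasp the cap from above.
- foam_rack: White foam tube rack, 128 (x) x 78 (y) x 38 mm high, loose, 0.25 kg. Origin: centre of its underside; x along its long side. The three tubes stand in the middle row (y = 0) at x = -48, 0 and +48 mm; the rows either side are empty, so fingers that close along the rack's y axis have room.
- tube_blue_a: Blue-capped tube, same size as the orange one, origin at its bottom tip; stands in the rack and stays there.
- tube_blue_b: Second blue-capped tube, same size, origin at its bottom tip; stands in the rack and stays there.
- shutter (a joint): Travel of the steel shutter blade in m: 0 = shut (spring holds it there), 0.020 = half open, 0.040 = fully open (stop). It slides towards the photometer's front, -x of photometer. The spring force is about 3 N when shut, 8 N at half and 13 N fully open, with little friction: it snaps shut when let go.
- shutter_grip (a point): Centre of the red finger grip on the shutter, moving with it; 107 mm above the bench. Upright block 16 (photometer x) x 20 (photometer y) x 32 mm high, 91 to 123 mm above the bench; all below it (shoe, frame) ends at 91 mm. Free on all sides; can be pinched from above across its x faces or its y faces. A thin red pointer at its foot runs over the white scale.
- half_mark (a point): Fixed point where the centre of the grip (shutter_grip) stands when the shutter is exactly half open: 20 mm towards the photometer's front (-x) from its shut position. On the white scale beside the grip this is the long green line; the scale has a line every 5 mm from shut to fully open.
- forceps: Steel forceps, 137 mm long, 9 mm high, lying at the front of the bench; a bystander. Origin: centre of its underside.
- marker: Blue and white marker pen, 132 mm long, 13 mm high, lying at the front of the bench; a bystander. Origin: centre of its underside.
- petri_dish: Lidded petri dish, 66 mm wide, 16 mm high, on the bench at the front right; a bystander. Origin: centre of its underside.

How it is judged:
On the way, in this order (a step that is already met when the one before it is completed fails the run):
1. the orange-capped tube is lifted clear of the foam rack (height (world z) of tube_orange above 0.06 m), for 0.1 s.
2. the orange-capped tube stands fully down in the tube holder, let go, with the shutter shut (z of tube_orange in the frame of well_mouth below -0.053 m and horizontal distance between tube_orange and well_mouth below 0.006 m and angle between tube_orange's own z axis and vertical below 0.12 rad and contact force between the fingers and tube_orange below 0.05 N and value of joint shutter below 0.004 m), for 0.3 s.
3. the shutter is held half open by the gripper (value of joint shutter between 0.0165 and 0.0235 m and contact force between the fingers and shutter above 3 N), for 0.5 s.
At the end, for the whole second after the job is handed in: Shutter held still at half travel (20 mm, within 3.5 mm) by the fingers against its spring; orange tube upright and fully down in the holder (bottom within 5 mm of the seat), untouched; rack within 30 mm of its start, blue tubes upright in it (all of step 3 and velocity of joint shutter between -0.01 and 0.01 m/s and z of tube_orange in the frame of well_mouth below -0.053 m and horizontal distance between tube_orange and well_mouth below 0.006 m and angle between tube_orange's own z axis and vertical below 0.12 rad and contact force between the arm and tube_orange below 0.05 N and distance of foam_rack from where it was at the start of the episode below 0.03 m and angle between each of tube_blue_a, tube_blue_b's own z axis and vertical below 0.3 rad); the arm keeps its last pose, push and grip.
It fails at once if the shutter is opened past three quarters (30 mm) (value of joint shutter above 0.03 m).
It fails at once if the shutter is opened before the tube is in the holder (value of joint shutter above 0.006 m and z of tube_orange in the frame of well_mouth above -0.05 m).
It fails at once if a blue-capped tube is lifted out or knocked over (distance of any of tube_blue_a, tube_blue_b from where it was at the start of the episode above 0.035 m).
It fails at once if the forceps, the marker or the petri dish is pushed away (distance of any of forceps, marker, petri_dish from where it was at the start of the episode above 0.02 m).
It also fails if it takes over 48 s, if anything falls off the work surface, if the arm or the gripper's body presses on something with over 40 N, if the wrist force passes 120 N, or if a joint passes its speed limit or range.

## Robot

A 6-joint arm with a two-finger parallel gripper is mounted at the origin on a cart in front of the work surface, level with it; the furniture and walls round the work are solid. World frame = base frame: x ahead of the robot, y to its left, z up, the work surface at z = 0. Lengths are in m, angles in rad, forces in N, time in s.
With the tool pointing down it reaches from about 0.275 to 0.725 m from the base axis. Payload 15.9 kg.
Tool frame: the origin (TCP) lies at the very end of the fingers, on their centre line; the grasp point (between the pads) lies 19 mm behind it (tcp_to_grasp is the distance from the TCP to the grasp point, in m); z points along the fingers, y is the line along which they close (so a half turn about z gives the same grasp; the last joint's range is limited). The gripper opens to 85 mm and grips with 20 to 120 N. Pads are 22 mm wide; open, the fingers measure 114 mm over their backs; the gripper's body (76 mm by 85 mm) begins 54 mm behind the grasp point. The pads swing forward as they close: fully open they stand 13 mm farther back than shut.
Start: joints at [-1.257, 0.213, -0.034, 1.323, 0, 1.571], TCP at [0.154, -0.476, 0.231] pointing down, gripper open.
Joint ranges: [-2.98, 2.98], [-0.74, 1.72], [-1.14, 1.35], [-2.1, 2.04], [-1.57, 1.44], [-3.14, 3.14]. Speed limits (rad/s): [1.89, 1.89, 2.39, 2.57, 3.14, 3.14].

## Interface

Orientations are given as a unit quaternion [w, x, y, z].
In Python, from cell import * gives the robot as it stands.
- The arm moves only by the tool play_rows, never from a script. Its argument "series" is one flat list of numbers, 4 for each row, row after row: the shift along the world's x, y, z in cm, then the turn about the world's z in degrees. In form: [x, y, z, turn, x, y, z, turn, ...]. A call has 1 to 5 rows; each row is the pose to reach, as a shift and turn from the pose commanded when the call began; what a row does not reach only later rows make up. A row lasts 1/10 s, in which the tool goes at most 50 mm and 8.59 degrees, less where a joint would pass 70% of its speed; a pose out of reach is approached as far as the arm can. A call with a gripper value outside its range is refused whole. "claw" is the opening, from 0 (shut) to 1 (fully open), set as the call begins (left out, the last holds). The fingers move at their own pace and stop on an object; "grip_force" is the grip in N (left out, the last holds). Time passes only in rows, so rows that repeat a pose let the fingers close. It gives the time, the measured TCP pose, the force, the opening and the grip force at its end, in the units of the state.
- sense(): the state, without advancing time (a new reading comes with each control period).
- snapshot(name): name is "scene" or "side" or "wrist"; returns a dict with "pixels" (420x560x3 uint8, blue, green, red), "fx", "fy", "cx", "cy" (pixels), "R" (3x3) and "t" (3): a world point X has camera coordinates R X + t. Camera axes: x right, y down, z forward; pixel columns grow to the right and rows downward; lengths in m; the calibration is good to about 2 mm. A picture is of the moment at which its call begins. There is no depth.
- close_job(): hands the job in; it is judged then, once.
Trained networks look in a picture, given as the dict that the camera call returned (one of the last four; its "shot" number tells which), for a name from the list of things; names that differ only in an ending like _2 or _b are one class to them, and where a whole thing is asked for, a point or a joint stands for the part that bears it (a point fixed in the world has none). Each returns a list of dicts, best first, with "score" (0 to 1); they miss things now and then, are a little off and sometimes report something else, mostly with a low value. They report only what shows in the picture. A call takes as long as a camera call.
- find_in(picture, label): "box" ([left, top, right, bottom] in pixels, round what is visible of it).
- masks_of(picture, label): "mask" (420x560 bool, what is visible of it) and "box" ([left, top, right, bottom] in pixels, round what is visible of it).
The state is a dict: "clock": time; "joint_pos": joint angles; "joint_velocities": joint speeds; "joint_torque": joint torques, N m; "eef_pos": TCP position; "ee_rot": TCP orientation; "wrist_force": force on the tool from outside, world axes, zero at the start; "torque": the same for the moment, N m; "finger_gap": finger opening in m; "gripper_force": force on a finger pad.
Only numpy, scipy, OpenCV 4.12 (cv2) and the standard library are available. Lean on these libraries where they do the work, as an engineer would, in place of code of your own. Each camera call takes 0.05 s, during which the arm holds its last target. There are 200 camera calls.

## Working session

There is one attempt and no reset: what is moved stays moved. The work goes in short steps, Python scripts to look and compute and a tool call to move; the robot and the scene stay as the last step left them, time stands still between calls to the robot, and variables do not carry over. Pictures are saved under pics/ and viewed, at most 11 in all, crops included, and the job is handed in when it is done.

Besides the shell and the picture viewer there is one more tool, called after "Request:" in YAML: its name, and indented under it one key for each argument. play_rows: Moves the arm, as the interface text tells. Its arguments: {"type":"object","properties":{"series":{"type":"array"},"claw":{"type":"number"},"grip_force":{"type":"number"}},"required":["series"]}

```bash
mkdir -p pics; cat > h.py <<'E'
from cell import *
import numpy as np, cv2
def ray(s,u,v):
    d=s["R"].T@np.array([(u-s["cx"])/s["fx"],(v-s["cy"])/s["fy"],1.]); return -s["R"].T@s["t"], d
def atz(s,u,v,z):
    c,d=ray(s,u,v); return c+d*(z-c[2])/d[2]
def tri(obs):
    A=np.zeros((3,3));b=np.zeros(3)
    for s,u,v in obs:
        c,d=ray(s,u,v); d=d/np.linalg.norm(d); P=np.eye(3)-np.outer(d,d); A+=P;b+=P@c
    return np.linalg.solve(A,b)
def proj(s,X):
    p=s["R"]@np.array(X)+s["t"]; return s["fx"]*p[0]/p[2]+s["cx"], s["fy"]*p[1]/p[2]+s["cy"]
E
python3 - <<'E'
from h import *
np.set_printoptions(precision=4,suppress=True)
st=sense();print(st["clock"],st["eef_pos"],st["ee_rot"])
for n in ["scene","side"]:
    s=snapshot(n); cv2.imwrite(f"pics/{n}0.png",s["pixels"]); print(n,"cam",-s["R"].T@s["t"],s["fx"])
    for l in ["photometer","well_mouth","tube_orange","foam_rack","tube_blue_a","shutter_grip","shutter","forceps","marker","petri_dish"]:
        print(l,[(np.round(r["box"]).tolist(),round(r["score"],2)) for r in find_in(s,l)[:3]])
E
```

```text
0.0 [ 0.1542 -0.4753  0.2308] [-0.0005  0.9877  0.1563 -0.0001]
scene cam [0.4607 0.5614 0.9041] 454.0319475108938
photometer []
well_mouth [([204.0, 114.0, 292.0, 245.0], 0.75), ([276.0, 318.0, 288.0, 337.0], 0.31)]
tube_orange [([272.0, 318.0, 288.0, 342.0], 0.76)]
foam_rack [([222.0, 319.0, 293.0, 370.0], 0.55), ([275.0, 316.0, 287.0, 339.0], 0.42)]
tube_blue_a [([218.0, 324.0, 233.0, 351.0], 0.79), ([251.0, 322.0, 262.0, 344.0], 0.53)]
shutter_grip [([253.0, 137.0, 267.0, 164.0], 0.51)]
shutter [([252.0, 134.0, 268.0, 163.0], 0.48)]
forceps [([323.0, 188.0, 322.0, 193.0], 0.54), ([218.0, 327.0, 235.0, 348.0], 0.33)]
marker [([290.0, 247.0, 349.0, 258.0], 0.7)]
petri_dish [([303.0, 116.0, 328.0, 136.0], 0.79), ([276.0, 319.0, 285.0, 339.0], 0.64)]
side cam [0.134  0.9698 0.7426] 458.454875727422
photometer [([240.0, 174.0, 323.0, 251.0], 0.89), ([202.0, 286.0, 268.0, 328.0], 0.35)]
well_mouth [([238.0, 174.0, 321.0, 250.0], 0.62)]
tube_orange [([248.0, 271.0, 261.0, 308.0], 0.8)]
foam_rack [([200.0, 286.0, 268.0, 330.0], 0.86), ([204.0, 266.0, 217.0, 298.0], 0.68)]
tube_blue_a [([228.0, 269.0, 240.0, 303.0], 0.77), ([203.0, 267.0, 219.0, 299.0], 0.61)]
shutter_grip [([296.0, 260.0, 342.0, 273.0], 0.74), ([285.0, 176.0, 298.0, 204.0], 0.56)]
shutter [([286.0, 178.0, 300.0, 203.0], 0.62), ([250.0, 270.0, 263.0, 308.0], 0.21)]
forceps []
marker [([294.0, 258.0, 343.0, 276.0], 0.63)]
petri_dish [([339.0, 190.0, 362.0, 206.0], 0.74)]
```

```bash
python3 - <<'E'
import cv2,numpy as np
a=cv2.imread("pics/scene0.png")[90:390,180:380]; b=cv2.imread("pics/side0.png")[140:340,180:380]
a=cv2.resize(a,(400,600),interpolation=cv2.INTER_CUBIC); b=cv2.resize(b,(400,400),interpolation=cv2.INTER_CUBIC)
b=np.vstack([b,np.zeros((200,400,3),np.uint8)])
cv2.imwrite("pics/c0.png",np.hstack([a,b]))
E
```

```text
(no output)
```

View pics/c0.png

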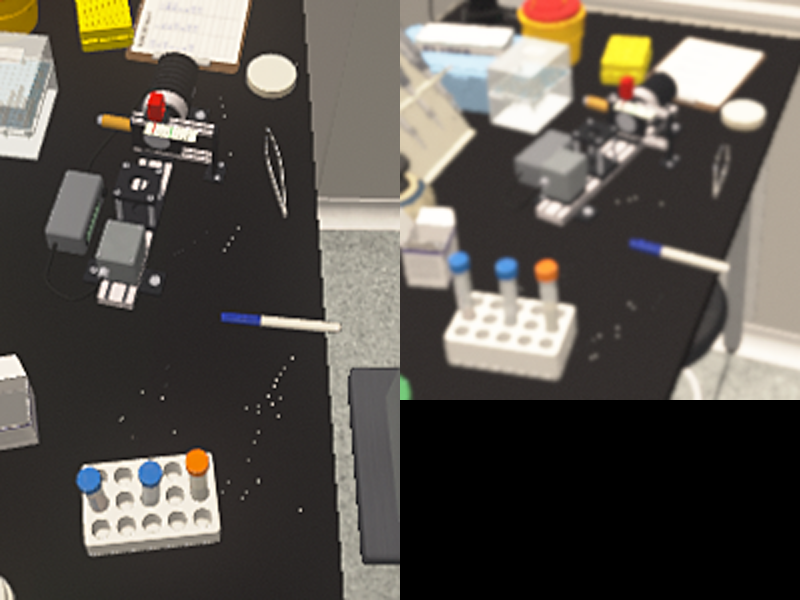

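The crops show the orange tube at the robot-side end of the rack (scene ~(278,320), side ~(253,274)). They also show the photometer with its black holder (scene ~(250,182), side ~(278,204)), the red grip (scene ~(258,140), side ~(293,181)), and the front to the right.

```bash
cat >> h.py <<'E'
def blob(s,kind,box=None):
    hsv=cv2.cvtColor(s["pixels"],cv2.COLOR_BGR2HSV); h,sa,v=cv2.split(hsv)
    m={"orange":(h>6)&(h<18)&(sa>170)&(v>110),"red":((h<5)|(h>174))&(sa>150)&(v>70),"blue":(h>98)&(h<115)&(sa>140)&(v>80),"green":(h>45)&(h<85)&(sa>80)&(v>60)}[kind].astype(np.uint8)
    if box is not None:
        k=np.zeros_like(m);k[box[1]:box[3],box[0]:box[2]]=1;m&=k
    n,l,st,c=cv2.connectedComponentsWithStats(m)
    return [(st[i].tolist(),c[i].round(1).tolist()) for i in sorted(range(1,n),key=lambda i:-st[i,4]) if st[i,4]>3][:4]
E
python3 - <<'E'
from h import *
np.set_printoptions(precision=4,suppress=True)
a=snapshot("scene");b=snapshot("side")
A={"orange":(260,300,300,350),"red":(240,125,280,170),"blue":(210,315,270,345)}
B={"orange":(235,260,270,300),"red":(275,165,310,210),"blue":(200,260,245,285)}
for k in A: print(k,blob(a,k,A[k]),blob(b,k,B[k]))
o=tri([(a,*blob(a,"orange",A["orange"])[0][1]),(b,*blob(b,"orange",B["orange"])[0][1])]);print("orange",o)
r=tri([(a,*blob(a,"red",A["red"])[0][1]),(b,*blob(b,"red",B["red"])[0][1])]);print("grip",r)
ba=blob(a,"blue",A["blue"]);bb=blob(b,"blue",B["blue"])
for x in sorted(ba,key=lambda q:q[1][0])[:2]:print("blue z.112",atz(a,*x[1],.112))
print("well tri",tri([(a,250,182),(b,278,204)]), atz(a,250,182,.082),atz(b,278,204,.082))
# detector/rail ends from scene
for n,u,v,z in [("railend",239,242,.02),("rack c1",289,360,.0),("rack c2",224,366,0.),("rackTR",288,317,.038),("rackTL",222,325,.038),("rackBR",289.5,352,.038),("rackBL",223,361,.038)]: print(n,atz(a,u,v,z))
E
```

```text
orange [([273, 314, 11, 14, 126], [277.9, 320.6])] [([248, 269, 11, 11, 104], [253.0, 274.4])]
red [([254, 135, 9, 16, 107], [257.6, 143.1])] [([289, 179, 8, 11, 59], [292.6, 184.3])]
blue [([218, 324, 12, 13, 118], [223.9, 329.6]), ([249, 321, 12, 12, 109], [254.5, 326.5])] [([228, 269, 10, 10, 80], [232.8, 274.0]), ([206, 266, 8, 10, 59], [209.8, 270.8])]
orange [0.4602 0.2941 0.118 ]
grip [ 0.5145 -0.1265  0.1053]
blue z.112 [0.5559 0.3104 0.112 ]
blue z.112 [0.5021 0.304  0.112 ]
well tri [ 0.5254 -0.0266  0.0933] [ 0.5281 -0.0331  0.082 ] [ 0.5308 -0.0462  0.082 ]
railend [0.5494 0.0855 0.02  ]
rack c1 [0.4381 0.3326 0.    ]
rack c2 [0.5634 0.3459 0.    ]
rackTR [0.4412 0.2599 0.038 ]
rackTL [0.5692 0.278  0.038 ]
rackBR [0.4381 0.3275 0.038 ]
rackBL [0.5617 0.346  0.038 ]
```

Request:
play_rows:
  series: [3.1, 3.9, 0, -5, 6.2, 7.8, 0, -11, 9.3, 11.7, 0, -11, 12.4, 15.6, 0, -11, 15.5, 19.5, 0, -11]
  claw: 0.7
  grip_force: 30

```text
clock: 1.7
eef_pos: [0.3101, -0.2789, 0.2315]
ee_rot: [0.0, 0.998, 0.061, 0.0]
wrist_force: [0.1, -1.0, -0.4]
finger_gap: 0.06
gripper_force: 0.0
```

```bash
python3 -c "
from h import *
s=sense();print(s['joint_pos'],s['eef_pos'],s['ee_rot'])"
```

```text
[-7.32554416e-01  4.21365893e-02 -2.31258659e-01  1.29678618e+00
  2.08693383e-05  2.28778107e+00] [ 0.31009349 -0.278929    0.23149175] [2.11763516e-04 9.98162603e-01 6.05914468e-02 2.23135130e-04]
```

Request:
play_rows:
  series: [3.1, 3.9, 0, 8.5, 6.2, 7.8, 0, 17, 9.3, 11.7, 0, 25.5, 12.4, 15.6, 0, 34, 14, 20, 0, 42.5]

```text
clock: 2.2
eef_pos: [0.451, -0.0787, 0.2312]
ee_rot: [0.0, 0.907, 0.421, 0.0]
wrist_force: [-0.8, -0.6, 0.8]
finger_gap: 0.0599
gripper_force: 0.0
```

Request:
play_rows:
  series: [0, 4, 0, 8.5, 0, 8, 0, 17, 0, 12, 0, 25.5, 0, 16, 0, 34, 0, 20, 0, 42.5]

```text
clock: 2.7
eef_pos: [0.4491, 0.1211, 0.2315]
ee_rot: [0.0, 0.693, 0.721, 0.0]
wrist_force: [0.8, -0.2, -0.1]
finger_gap: 0.0598
gripper_force: 0.0
```

Request:
play_rows:
  series: [0, 3.5, 0, 8.5, 0, 7, 0, 17, 0, 10.5, 0, 25.5, 0, 14, 0, 34, 0, 14, 0, 42.5]

```text
clock: 3.2
eef_pos: [0.449, 0.2628, 0.2309]
ee_rot: [-0.0, 0.383, 0.924, 0.0]
wrist_force: [0.1, -1.1, -0.2]
finger_gap: 0.06
gripper_force: 0.0
```

Request:
play_rows:
  series: [0, 0, 0, 8.5, 0, 0, 0, 17, 0, 0, 0, 25.5, 0, 0, 0, 34, 0, 0, 0, 42.5]

```text
clock: 3.7
eef_pos: [0.4493, 0.2595, 0.2313]
ee_rot: [-0.0, 0.023, 1.0, 0.0]
wrist_force: [1.6, 0.6, 0.4]
finger_gap: 0.0602
gripper_force: 0.0
```

```bash
python3 - <<'E'
from h import *
np.set_printoptions(precision=4,suppress=True)
st=sense();print(st["clock"],st["eef_pos"],st["ee_rot"],st["joint_pos"])
s=snapshot("wrist");cv2.imwrite("pics/w1.png",s["pixels"])
print("cam",-s["R"].T@s["t"]);print(s["R"])
for k in["orange","blue"]:print(blob(s,k))
print(proj(s,[.4602,.2941,.118]))
for l in ["tube_orange","foam_rack"]:print(l,[(r["box"],r["score"]) for r in find_in(s,l)[:3]])
E
```

```text
3.7 [0.4493 0.2595 0.2313] [-0.      0.0233  0.9997  0.    ] [0.5236 0.2522 0.0159 1.3345 0.     0.5702]
cam [0.3712 0.2629 0.3735]
[[ 0.0452  0.999   0.    ]
 [ 0.9507 -0.0431  0.3071]
 [ 0.3068 -0.0138 -0.9517]]
[([312, 203, 27, 18, 158], [323.0, 208.7])]
[([326, 251, 27, 29, 480], [338.7, 263.7]), ([334, 307, 20, 29, 378], [342.5, 321.7])]
(np.float64(324.59488529772403), np.float64(217.58044417412648))
tube_orange [([308.3, 183.9, 337.5, 229.8], 0.65)]
foam_rack [([276.0, 163.7, 362.9, 292.4], 0.73)]
```

View pics/w1.png

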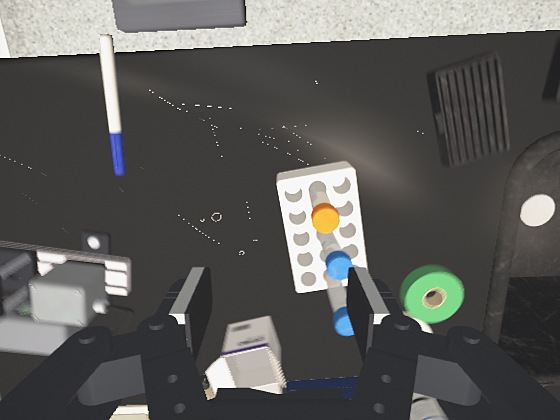

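The wrist view shows the orange cap at (325,218). My estimate projects to (324.6,217.6), so I can grasp.

Request:
play_rows:
  series: [0.6, 2, -2, 5, 1.1, 3.45, -5, 10, 1.1, 3.45, -8, 10, 1.1, 3.45, -11, 10, 1.1, 3.45, -13.3, 10]

```text
clock: 4.35
eef_pos: [0.4598, 0.2937, 0.0965]
ee_rot: [-0.001, -0.058, 0.998, -0.0]
wrist_force: [-0.0, -0.7, -0.0]
finger_gap: 0.0596
gripper_force: 0.0
```

```bash
python3 - <<'E'
from h import *
st=sense();print(st["eef_pos"])
s=snapshot("wrist")
b=snapshot("side");a=snapshot("scene")
print(blob(s,"orange"),proj(s,[.4602,.2941,.118]))
im=cv2.resize(b["pixels"][200:340,180:340],(480,420));cv2.imwrite("pics/c2.png",np.hstack([im,cv2.resize(s["pixels"][180:,150:400],(437,420))])[:, :800])
E
```

```text
[0.45977698 0.29370741 0.09647819]
[([254, 276, 53, 41, 891], [280.8, 289.3])] (np.float64(280.1040903017104), np.float64(306.85166336161853))
```

View pics/c2.png

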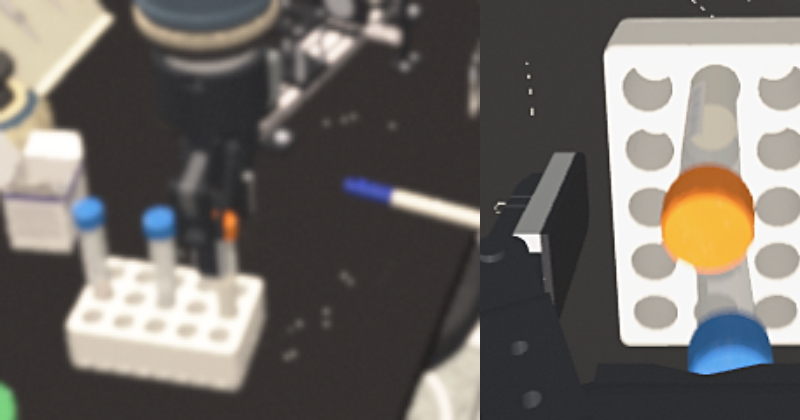

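The cap is centred between the fingers, with its top at about (280,312) in the full wrist image. Next I close and lift.

Request:
play_rows:
  series: [0, 0, 0, 0, 0, 0, 0, 0, 0, 0, 0, 0, 0, 0, 0, 0, 0, 0, 0, 0]
  claw: 0
  grip_force: 30

```text
clock: 5.0
eef_pos: [0.4608, 0.2943, 0.0991]
ee_rot: [0.001, -0.061, 0.998, 0.0]
wrist_force: [1.2, 1.0, 7.5]
finger_gap: 0.0199
gripper_force: 29.5
```

Request:
play_rows:
  series: [0, 0, 2, 0, 0, 0, 4.5, 0, 0, 0, 7.5, 0, 0, 0, 11, 0, 0, 0, 14.5, 0]

```text
clock: 5.5
eef_pos: [0.46, 0.2937, 0.2447]
ee_rot: [-0.0, -0.061, 0.998, -0.0]
wrist_force: [1.2, 1.0, 0.1]
finger_gap: 0.0204
gripper_force: 29.5
```

```bash
python3 - <<'E'
from h import *
np.set_printoptions(precision=4,suppress=True)
st=sense();print(st["eef_pos"],st["finger_gap"])
a=snapshot("scene");b=snapshot("side");s=snapshot("wrist")
for q in(a,b,s):print(blob(q,"orange")[:2],[(r["box"],r["score"]) for r in find_in(q,"tube_orange")[:2]],[(r["box"],r["score"]) for r in find_in(q,"well_mouth")[:2]])
f=lambda i,x0,x1,y0,y1,w,h:cv2.resize(i["pixels"][y0:y1,x0:x1],(w,h),interpolation=cv2.INTER_CUBIC)
cv2.imwrite("pics/c3.png",np.hstack([f(a,215,315,230,380,300,450),f(b,200,300,180,330,300,450)]))
E
```

```text
[0.46   0.2937 0.2447] 0.020357862880971682
[([183, 64, 3, 4, 6], [184.0, 65.8]), ([158, 79, 5, 5, 5], [160.0, 81.0])] [] [([201.4, 175.0, 246.9, 242.2], 0.85)]
[([289, 178, 8, 5, 16], [292.7, 179.6]), ([265, 142, 6, 8, 15], [267.8, 145.8])] [([239.8, 174.3, 322.7, 249.8], 0.73), ([247.0, 215.3, 256.0, 262.7], 0.67)] []
[([253, 269, 52, 49, 907], [279.5, 283.2]), ([254, 311, 8, 13, 14], [256.3, 316.9])] [([252.1, 210.3, 305.6, 326.5], 0.63)] [([0.0, 176.8, 89.2, 298.6], 0.95)]
```

View pics/c3.png

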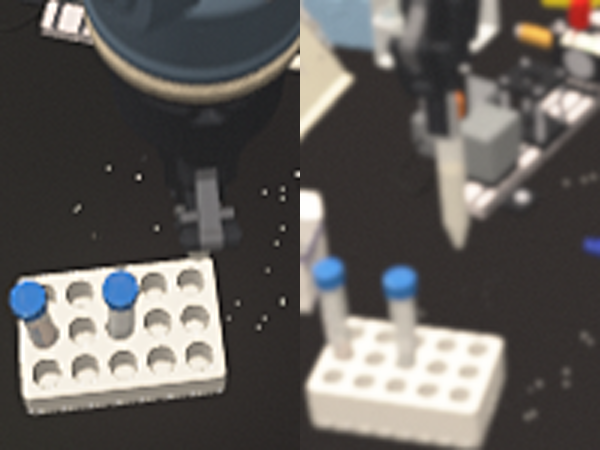

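The orange tube hangs upright in the gripper (side view: tip ~(253,262), cap ~(253,215)), and the blue tubes are undisturbed. Now to the photometer.

Request:
play_rows:
  series: [1.4, -4.6, 0, -4, 2.8, -9.2, 0, -8, 4.2, -13.8, 0, -12, 5.6, -18.4, 0, -17, 7, -23, 0, -17]

```text
clock: 6.45
eef_pos: [0.5303, 0.062, 0.2429]
ee_rot: [-0.0, 0.089, 0.996, -0.0]
wrist_force: [1.7, 0.2, -0.8]
finger_gap: 0.0203
gripper_force: 29.5
```

Request:
play_rows:
  series: [0, 0, 0, 0]

```text
clock: 6.55
eef_pos: [0.5311, 0.0591, 0.2426]
ee_rot: [-0.0, 0.09, 0.996, -0.001]
wrist_force: [-0.6, 0.9, -1.3]
finger_gap: 0.0202
gripper_force: 29.6
```

```bash
python3 - <<'E'
from h import *
np.set_printoptions(precision=4,suppress=True)
st=sense();print(st["eef_pos"],st["ee_rot"])
s=snapshot("wrist");b=snapshot("side");a=snapshot("scene")
import pickle;pickle.dump((s,b,a),open("l1.pkl","wb"))
print([(r["box"],r["score"]) for r in find_in(s,"well_mouth")[:2]])
print(proj(s,[.53,-.035,.082]),proj(a,[.53,-.035,.082]),proj(b,[.53,-.035,.082]))
f=lambda i,x0,x1,y0,y1,w,h:cv2.resize(i["pixels"][y0:y1,x0:x1],(w,h),interpolation=cv2.INTER_CUBIC)
cv2.imwrite("pics/c4.png",np.hstack([f(s,0,400,100,400,400,300),f(b,210,310,150,250,300,300)]))
E
```

```text
[0.5311 0.0591 0.2426] [-0.0003  0.09    0.9959 -0.0007]
[([0.0, 110.9, 312.8, 283.8], 0.78)]
(np.float64(176.37359113426135), np.float64(207.32955680644096)) (np.float64(249.1728126215222), np.float64(181.2984721187571)) (np.float64(276.84551780167453), np.float64(206.0445484576037))
```

View pics/c4.png

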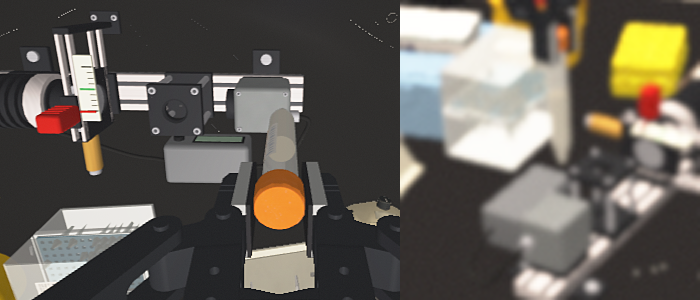

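The wrist view shows the holder hole at about (175,208), against a predicted (176,207). The tube tip is at about (283,210), the red grip at left, and the rail runs parallel to the image rows. I'll zoom in for precision.

```bash
python3 - <<'E'
import pickle,cv2,numpy as np
s,b,a=pickle.load(open("l1.pkl","rb"))
w=s["pixels"][165:235,130:310]; cv2.imwrite("pics/c5.png",np.vstack([cv2.resize(w,None,fx=4.4,fy=4.4,interpolation=cv2.INTER_CUBIC),cv2.resize(np.hstack([b["pixels"][160:230,235:315],a["pixels"][150:220,220:320]]),None,fx=4.0,fy=4.0,interpolation=cv2.INTER_CUBIC)[:,:720].copy() if 0 else cv2.copyMakeBorder(cv2.resize(np.hstack([b["pixels"][160:225,235:315],a["pixels"][150:215,220:320]]),None,fx=4.4,fy=4.4,interpolation=cv2.INTER_CUBIC),0,0,0,0,cv2.BORDER_CONSTANT)]))
E
```

```text
(no output)
```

View pics/c5.png

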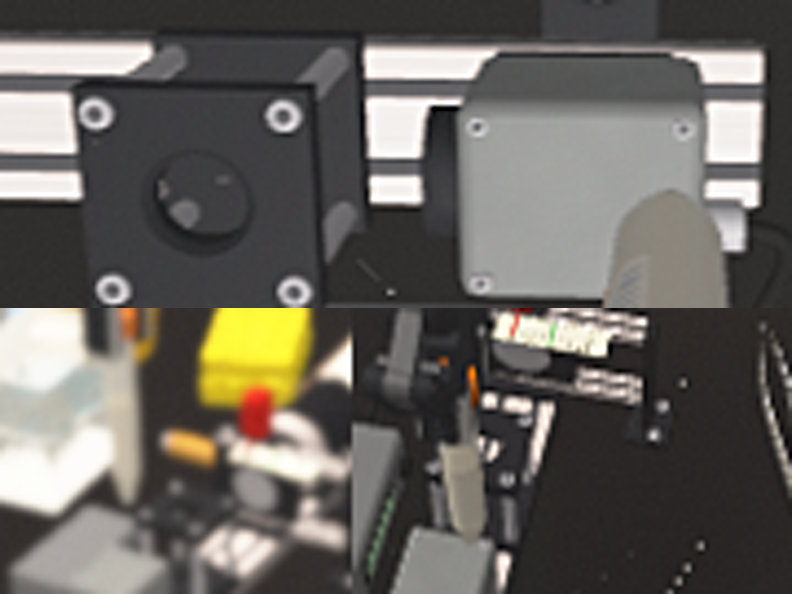

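```bash
python3 - <<'E'
from h import *
import pickle
np.set_printoptions(precision=4,suppress=True)
s,b,a=pickle.load(open("l1.pkl","rb"))
print("well",atz(s,174.6,210.7,.082),atz(a,251.2,182.1,.082),tri([(s,174.6,210.7),(a,251.2,182.1)]))
print("tip ab",tri([(b,263.7,203.9),(a,246.4,202.3)]),"abs",tri([(b,263.7,203.9),(a,246.4,202.3),(s,282.3,209.5)]), tri([(b,263.7,203.9),(s,282.3,209.5)]))
for X in([.5311,.0591,.148],):print([proj(q,X) for q in (s,b,a)])
r=blob(a,"red",(240,125,280,170));q=blob(b,"red",(275,165,310,210));w=blob(s,"red");print(r[:1],q[:1],w[:2])
# cap axis in wrist
print(blob(s,"orange")[:1],proj(s,[.5311,.0591,.2635]))
E
```

```text
well [ 0.5328 -0.0374  0.082 ] [ 0.5254 -0.0329  0.082 ] [ 0.5287 -0.0347  0.0833]
tip ab [0.5272 0.0628 0.1457] abs [0.528  0.062  0.1452] [0.5283 0.0616 0.1453]
[(np.float64(279.09088399575563), np.float64(213.7836799851559)), (np.float64(262.61740753283345), np.float64(202.21543381958162)), (np.float64(244.68505361729217), np.float64(199.96501165075475))]
[([253, 135, 10, 16, 110], [257.5, 143.1])] [([289, 179, 8, 11, 59], [292.6, 184.3])] [([36, 205, 60, 29, 1044], [58.5, 218.8]), ([556, 310, 4, 8, 22], [557.9, 313.2])]
[([254, 269, 51, 61, 2566], [278.9, 299.3])] (np.float64(278.9155462387964), np.float64(304.87769569980503))
```

Request:
play_rows:
  series: [0.1, -3.3, 0, 0, 0.2, -6.6, 0, 0, 0.3, -9.9, 0, 0, 0.3, -9.9, -2, 0, 0.3, -9.9, -4, 0]

```text
clock: 7.25
eef_pos: [0.5336, -0.0345, 0.203]
ee_rot: [0.001, 0.087, 0.996, 0.0]
wrist_force: [-0.7, 0.1, -0.9]
finger_gap: 0.02
gripper_force: 29.6
```

Request:
play_rows:
  series: [0, 0, 0, 0, 0, 0, 0, 0]

```text
clock: 7.45
eef_pos: [0.5332, -0.034, 0.2037]
ee_rot: [-0.0, 0.087, 0.996, 0.0]
wrist_force: [0.1, 0.9, 0.4]
finger_gap: 0.0203
gripper_force: 29.6
```

```bash
python3 - <<'E'
from h import *
import pickle
np.set_printoptions(precision=4,suppress=True)
st=sense();print(st["eef_pos"],st["ee_rot"])
s=snapshot("wrist");b=snapshot("side");a=snapshot("scene")
print(sense()["eef_pos"])
pickle.dump((s,b,a),open("l2.pkl","wb"))
e=st["eef_pos"]
print([proj(s,X) for X in ([.5328,-.0374,.082],[e[0]-.003,e[1]+.003,e[2]-.0965])])
w=s["pixels"][140:290,190:370]
cv2.imwrite("pics/c6.png",np.vstack([cv2.resize(w,None,fx=4.4,fy=2*1.1*1.0,interpolation=cv2.INTER_CUBIC) if 0 else cv2.resize(np.hstack([w,cv2.resize(b["pixels"][150:225,235:325],(180,150),interpolation=cv2.INTER_CUBIC)]),None,fx=2.2,fy=2.2,interpolation=cv2.INTER_CUBIC)]))
E
```

```text
[ 0.5332 -0.034   0.2037] [-0.0002  0.0865  0.9963  0.    ]
[ 0.5338 -0.0345  0.2044]
[(np.float64(274.4806301430755), np.float64(203.18963891096382)), (np.float64(282.24715894949094), np.float64(208.26744690440265))]
```

View pics/c6.png

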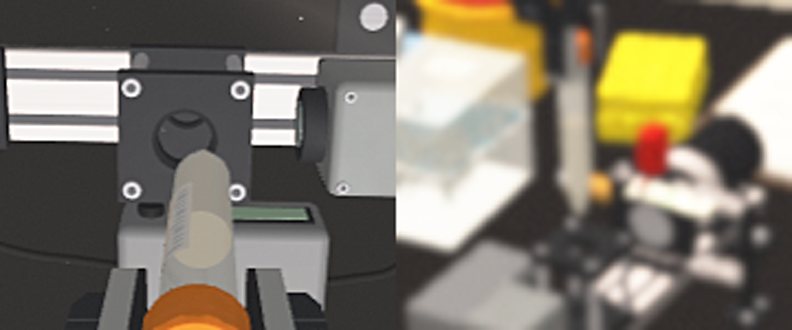

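The hole is at about (274,203) in the full wrist image. The tip is at about (282,209), so it needs roughly +2.5 mm in x and −6 mm in y. I'll lower it in stages and watch the force.

Request:
play_rows:
  series: [0.25, -0.6, 0, 0, 0.25, -0.6, -1.5, 0, 0.25, -0.6, -3, 0, 0.25, -0.6, -4, 0, 0.25, -0.6, -4.5, 0]

```text
clock: 8.1
eef_pos: [0.5357, -0.0412, 0.1577]
ee_rot: [-0.0, 0.087, 0.996, -0.0]
wrist_force: [0.3, 0.1, 0.3]
finger_gap: 0.0203
gripper_force: 29.6
```

```bash
python3 - <<'E'
from h import *
np.set_printoptions(precision=4,suppress=True)
st=sense();print(st["eef_pos"],st["wrist_force"],st["torque"],st["finger_gap"])
s=snapshot("wrist");b=snapshot("side")
w=s["pixels"][140:290,190:370]
cv2.imwrite("pics/c7.png",cv2.resize(np.hstack([w,cv2.resize(b["pixels"][150:225,235:325],(180,150),interpolation=cv2.INTER_CUBIC)]),None,fx=2.2,fy=2.2,interpolation=cv2.INTER_CUBIC))
E
```

```text
[ 0.5357 -0.0412  0.1577] [0.3357 0.0808 0.338 ] [-0.0217 -0.0064  0.0419] 0.02032928458800844
```

View pics/c7.png

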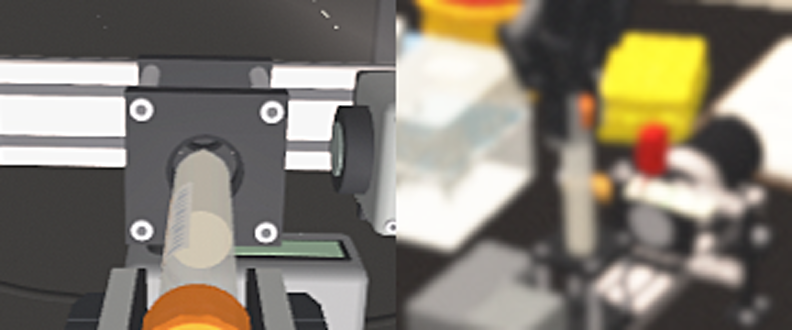

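The tip is centred in the hole (crop ~(205,155) inside the hole at ~(205,168)) with no contact force. Continuing down.

Request:
play_rows:
  series: [0, 0, -0.7, 0, -0.05, 0.05, -1.4, 0, -0.1, 0.1, -2, 0, -0.1, 0.1, -2.5, 0, -0.1, 0.1, -2.8, 0]

```text
clock: 8.7
eef_pos: [0.5346, -0.04, 0.1297]
ee_rot: [-0.0, 0.087, 0.996, -0.0]
wrist_force: [-0.1, -0.2, -0.9]
finger_gap: 0.0203
gripper_force: 29.6
```

Request:
play_rows:
  series: [0, 0, -0.3, 0, 0, 0, -0.6, 0, 0, 0, -0.8, 0, 0, 0, -0.9, 0]

```text
clock: 9.1
eef_pos: [0.5348, -0.0401, 0.1212]
ee_rot: [-0.0, 0.087, 0.996, 0.0]
wrist_force: [0.8, 0.0, 0.3]
finger_gap: 0.0201
gripper_force: 29.6
```

Request:
play_rows:
  series: [0, 0, -0.1, 0, 0, 0, -0.2, 0, 0, 0, -0.3, 0]

```text
clock: 9.4
eef_pos: [0.5353, -0.0401, 0.1188]
ee_rot: [0.001, 0.087, 0.996, 0.0]
wrist_force: [-1.7, 0.8, 13.7]
finger_gap: 0.0203
gripper_force: 30.8
```

Request:
play_rows:
  series: [0, 0, 0.2, 0, 0, 0, 0.2, 0, 0, 0, 0.2, 0, 0, 0, 0.2, 0, 0, 0, 0.2, 0]
  claw: 0.5

```text
clock: 9.9
eef_pos: [0.5348, -0.0401, 0.1202]
ee_rot: [-0.0, 0.087, 0.996, 0.0]
wrist_force: [0.3, -0.4, -0.5]
finger_gap: 0.0426
gripper_force: 0.0
```

Request:
play_rows:
  series: [0, 0, 1.5, 0, 0, 0, 3.5, 0, 0, 0, 6, 0, 0, 0, 9, 0, 0, 0, 11, 0]

```text
clock: 10.4
eef_pos: [0.5351, -0.0401, 0.2322]
ee_rot: [0.001, 0.087, 0.996, 0.0]
wrist_force: [0.4, -0.0, 0.2]
finger_gap: 0.0426
gripper_force: 0.0
```

```bash
python3 - <<'E'
from h import *
np.set_printoptions(precision=4,suppress=True)
st=sense();print(st["eef_pos"],st["wrist_force"],st["finger_gap"],st["clock"])
s=snapshot("wrist");b=snapshot("side");a=snapshot("scene")
o=[blob(q,"orange",x) for q,x in((s,(200,150,360,390)),(b,(255,160,300,210)),(a,(225,140,275,200)))];print(o)
try: print(tri([(s,*o[0][0][1]),(b,*o[1][0][1])]),tri([(a,*o[2][0][1]),(b,*o[1][0][1])]))
except Exception as e:print(e)
r=blob(s,"red");print(r, blob(b,"red",(275,165,310,210)),blob(a,"red",(240,125,280,170)))
cv2.imwrite("pics/c8.png",np.hstack([s["pixels"][60:400,:420],cv2.resize(b["pixels"][150:225,235:325],(380,340),interpolation=cv2.INTER_CUBIC)]))
import pickle;pickle.dump((s,b,a),open("l3.pkl","wb"))
E
```

```text
[ 0.5351 -0.0401  0.2322] [ 0.3808 -0.0363  0.2052] 0.04261096023514169 10.4
[[([261, 197, 31, 33, 799], [276.4, 213.2])], [([273, 183, 8, 8, 52], [276.5, 186.6]), ([289, 178, 9, 5, 17], [292.9, 179.6])], [([242, 159, 10, 11, 95], [246.5, 163.9])]]
[ 0.5329 -0.0418  0.1396] [ 0.5321 -0.0395  0.14  ]
[([147, 183, 52, 29, 909], [165.9, 196.9]), ([0, 397, 16, 16, 136], [4.9, 402.8])] [([289, 179, 8, 11, 58], [292.6, 184.3])] [([254, 135, 9, 16, 107], [257.6, 143.1])]
```

View pics/c8.png

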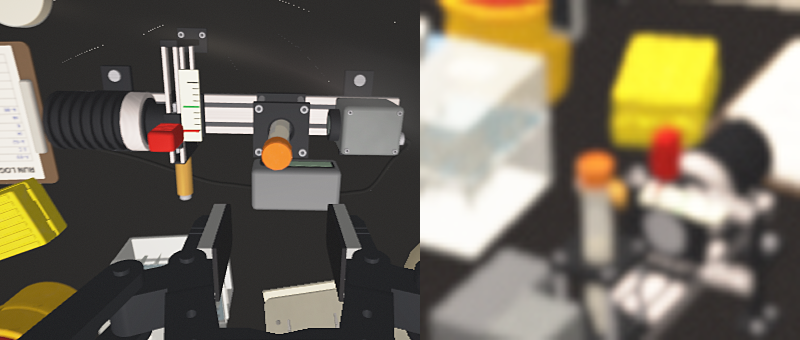

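The tube stands in the holder with the cap around z≈0.14. The grip is shut at the red line of the scale (wrist ~(166,195)). Next I go above the grip and take a close look.

Request:
play_rows:
  series: [-0.7, -2.9, 0, 0, -1.4, -5.8, 0, 0, -2.05, -8.65, -1, 0, -2.05, -8.65, -4, 0, -2.05, -8.65, -6, 0]

```text
clock: 11.05
eef_pos: [0.5132, -0.1272, 0.1678]
ee_rot: [-0.001, 0.088, 0.996, 0.0]
wrist_force: [0.3, 0.2, 0.3]
finger_gap: 0.0427
gripper_force: 0.0
```

Request:
play_rows:
  series: [0, 0, 0, 0, 0, 0, 0, 0]

```text
clock: 11.25
eef_pos: [0.514, -0.1264, 0.1702]
ee_rot: [-0.001, 0.087, 0.996, 0.0]
wrist_force: [-0.9, 0.1, 1.2]
finger_gap: 0.0422
gripper_force: 0.0
```

```bash
python3 - <<'E'
from h import *
np.set_printoptions(precision=4,suppress=True)
st=sense();print(st["eef_pos"],st["finger_gap"],st["clock"])
s=snapshot("wrist")
print(blob(s,"red"),blob(s,"green"),[proj(s,X) for X in ([.5145,-.1265,.123],[.5145,-.1265,.107])])
cv2.imwrite("pics/c9.png",cv2.resize(s["pixels"][110:360,160:400],(720,600*250//200*0+600),interpolation=cv2.INTER_CUBIC))
import pickle;pickle.dump(s,open("l4.pkl","wb"))
E
```

```text
[ 0.514  -0.1264  0.1702] 0.04222832288612457 11.25
[([263, 214, 47, 39, 1272], [279.9, 233.2])] [([292, 191, 20, 3, 41], [301.3, 192.4])] [(np.float64(278.8488188582747), np.float64(240.20066326608168)), (np.float64(278.843102963296), np.float64(230.37280773659253))]
```

View pics/c9.png

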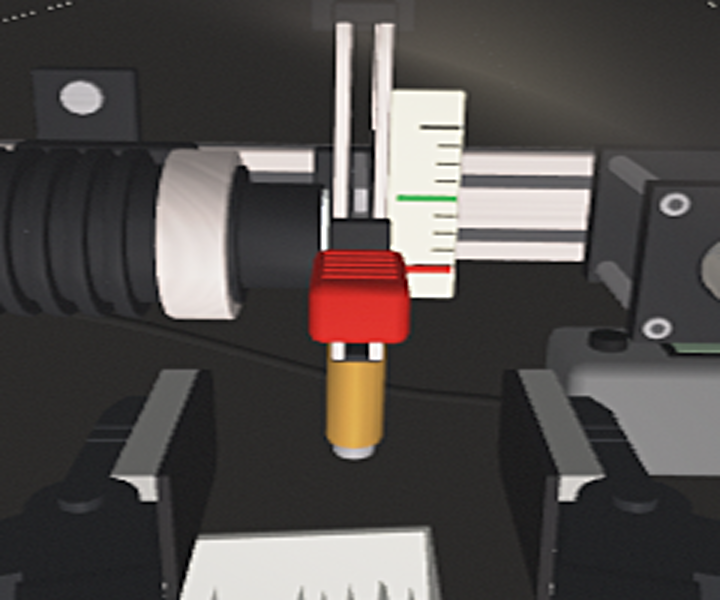

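The top face of the grip is centred at about (280,240) in the full wrist image, against a predicted (279,240). The green mark is visible and the pointer is on red (shut). Descending and pinching.

Request:
play_rows:
  series: [0, 0.05, -2, 0, 0, 0.05, -4, 0, 0, 0.05, -6, 0, 0, 0.05, -7.1, 0, 0, 0.05, -7.1, 0]

```text
clock: 11.8
eef_pos: [0.5141, -0.1259, 0.0989]
ee_rot: [-0.001, 0.087, 0.996, 0.0]
wrist_force: [0.3, -0.2, 0.4]
finger_gap: 0.0428
gripper_force: 0.0
```

Request:
play_rows:
  series: [0, 0, 0, 0, 0, 0, 0, 0, 0, 0, 0, 0, 0, 0, 0, 0, 0, 0, 0, 0]
  claw: 0
  grip_force: 60

```text
clock: 12.3
eef_pos: [0.5151, -0.1263, 0.1007]
ee_rot: [0.001, 0.087, 0.996, -0.0]
wrist_force: [-1.1, 0.5, 5.9]
finger_gap: 0.0189
gripper_force: 58.6
```

```bash
python3 - <<'E'
from h import *
st=sense();print(st["eef_pos"],st["wrist_force"],st["finger_gap"],st["clock"])
s=snapshot("wrist");b=snapshot("side");a=snapshot("scene")
print(blob(s,"red")[:2],blob(s,"green")[:1],blob(b,"red",(275,165,310,210)),blob(a,"red",(240,125,280,170)),blob(b,"orange",(255,160,300,210)),blob(a,"orange",(225,140,275,200)))
import pickle;pickle.dump((s,b,a),open("l5.pkl","wb"))
E
```

```text
[ 0.51509166 -0.12632674  0.10069427] [-1.11647288  0.48467948  5.93618491] 0.018867049752104213 12.3
[([255, 258, 49, 64, 2910], [278.8, 290.2]), ([317, 264, 5, 5, 24], [318.9, 266.1])] [([297, 225, 27, 4, 82], [310.2, 226.0])] [([296, 178, 2, 6, 10], [296.4, 180.5])] [([262, 139, 1, 7, 7], [262.0, 142.0])] [([272, 183, 9, 8, 54], [276.5, 186.7])] [([242, 159, 10, 11, 96], [246.5, 163.9])]
```

Request:
play_rows:
  series: [-0.4, 0.07, 0, 0, -0.8, 0.14, 0, 0, -1.2, 0.21, 0, 0, -1.6, 0.28, 0, 0, -1.9, 0.34, 0, 0]

```text
clock: 12.95
eef_pos: [0.4969, -0.1228, 0.1007]
ee_rot: [0.002, 0.087, 0.996, -0.0]
wrist_force: [7.9, 1.1, 2.2]
finger_gap: 0.0187
gripper_force: 58.7
```

Request:
play_rows:
  series: [0, 0, 0, 0, 0, 0, 0, 0]

```text
clock: 13.15
eef_pos: [0.497, -0.1229, 0.1007]
ee_rot: [0.002, 0.087, 0.996, -0.0]
wrist_force: [7.3, 0.9, 2.7]
finger_gap: 0.0189
gripper_force: 58.8
```

```bash
python3 - <<'E'
from h import *
import pickle
st=sense();print(st["eef_pos"],st["wrist_force"],st["finger_gap"],st["clock"])
s=snapshot("wrist");b=snapshot("side");a=snapshot("scene")
print(blob(s,"red")[:2],blob(s,"green")[:2],blob(b,"orange",(255,160,300,210)),blob(a,"orange",(225,140,275,200)))
s0=pickle.load(open("l5.pkl","rb"))[0]
cv2.imwrite("pics/c10.png",cv2.resize(np.hstack([s0["pixels"][190:330,230:350],s["pixels"][190:330,230:350]]),None,fx=3.3,fy=3.3,interpolation=cv2.INTER_CUBIC))
E
```

```text
[ 0.49698864 -0.12286233  0.1007166 ] [7.25568506 0.93759876 2.67190256] 0.01892083824863098 13.15
[([255, 258, 49, 65, 2926], [279.0, 290.5]), ([317, 265, 5, 5, 22], [319.0, 266.7])] [([299, 260, 23, 3, 51], [311.2, 260.7])] [([272, 183, 9, 8, 54], [276.5, 186.7])] [([242, 159, 10, 11, 96], [246.5, 163.9])]
```

View pics/c10.png

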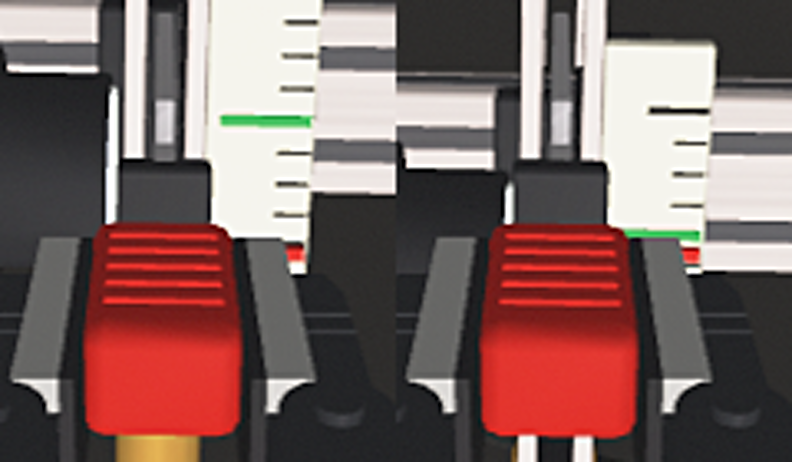

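The pointer now sits about 2.5 mm short of the green line (crop rows ~256 and 235). The scale's pitch is about 31 px per 5 mm, and the pointer showed about 1 mm of parallax when shut. I'll pull 2.2 mm more.

Request:
play_rows:
  series: [-0.11, 0.02, 0, 0, -0.22, 0.04, 0, 0, -0.22, 0.04, 0, 0, -0.22, 0.04, 0, 0, -0.22, 0.04, 0, 0]

```text
clock: 13.8
eef_pos: [0.4949, -0.1224, 0.1007]
ee_rot: [0.002, 0.087, 0.996, -0.0]
wrist_force: [8.4, 0.8, 2.6]
finger_gap: 0.0188
gripper_force: 58.7
```

Request:
play_rows:
  series: [0, 0, 0, 0, 0, 0, 0, 0, 0, 0, 0, 0, 0, 0, 0, 0, 0, 0, 0, 0]

```text
clock: 14.3
eef_pos: [0.4949, -0.1224, 0.1007]
ee_rot: [0.002, 0.087, 0.996, -0.0]
wrist_force: [8.0, 1.2, 3.6]
finger_gap: 0.019
gripper_force: 58.7
```

```bash
python3 - <<'E'
from h import *
st=sense();print(st["eef_pos"],st["wrist_force"],st["clock"])
s=snapshot("wrist")
print(blob(s,"red",(312,255,330,275)),blob(s,"green")[:2],blob(s,"red")[0])
E
```

```text
[ 0.4949378  -0.12244287  0.10071709] [8.03966417 1.15682405 3.56434311] 14.3
[([317, 265, 5, 4, 20], [319.0, 266.5])] [([317, 264, 5, 1, 5], [319.0, 264.0])] ([255, 258, 49, 65, 2924], [279.0, 290.5])
```

The green line is at the pointer (rows ~264 and 266.5), TCP travel is about 20 mm, and the force is about 8 N, as expected at half. Handing in.

```bash
python3 -c "
from cell import *
print(close_job())"
```

```text
the job is handed in; nothing more can be done
None
```

I handed the job in at about 14 s of the 48 s limit: the orange tube is down in the holder and released, and the gripper holds the shutter at about half open (20 mm of travel by my measurement, about 8 N); the judge's result was not shown.

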